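# Fit the extraction nozzle on the goldsmith's bench inlet

### The arm

A 6-joint arm with a two-finger parallel gripper is mounted at the origin on the work surface. World frame = base frame: x ahead of the robot, y to its left, z up, the work surface at z = 0. Lengths are in mm, angles in rad, forces in N, time in s.
With the tool pointing down it reaches from about 350 to 725 mm from the base axis. Payload 6 kg.
Tool frame: the origin (TCP) lies between the finger pads; the fingertips stand 22 mm ahead of it and the grasp point (between the pads) lies 3 mm ahead of it (tcp_to_tips is the distance from the TCP to the fingertips, in mm); z points along the fingers, y is the line along which they close (so a half turn about z gives the same grasp; the last joint's range is limited). The gripper opens to 85 mm and grips with 20 to 120 N. Pads are 22 mm wide; open, the fingers measure 114 mm over their backs; the gripper's body (76 mm by 85 mm) begins 54 mm behind the grasp point. The pads swing forward as they close: fully open they stand 13 mm farther back than shut.
Start: joints at [1.482, 0.04, 0.085, 0, -1.615, -0.334], TCP at [246.162, 547.157, 253.261] pointing down, gripper open.
Joint ranges: [-2.56, 2.56], [-1.29, 2.01], [-1.08, 1.49], [-3.29, 1.98], [-2.81, -0.18], [-2.99, 2.99]. Speed limits (rad/s): [2.57, 2.57, 3.01, 3.14, 3.14, 3.14].

### API

Orientations are given as a rotation vector (axis times angle).
In Python, from rig import observe, get_image, hand_in, cut_out, spot_point, tcp_to_tips gives the robot as it stands.
- The arm moves only by the shell command python3 -m inch 'ROWS'. ROWS is JSON, a list of rows, each an object with "dp": the shift along the tool's x, y, z in mm, a list of three; "turn": the turn, a rotation vector about the tool's x, y, z in rad, a list of three; "grip": the finger opening in mm, from 0 to 85.4. In form: [{"dp": [dx, dy, dz], "turn": [wx, wy, wz], "grip": grip}, ...]. A call has 1 to 12 rows; each row is the pose to reach, as a shift and turn from the pose commanded when the call began, along the tool's axes at that moment; what a row does not reach only later rows make up. A row lasts 1/8 s, in which the tool goes at most 62.5 mm and 10.7 degrees, less where a joint would pass 70% of its speed; a pose out of reach is approached as far as the arm can. A call with a gripper value outside its range is refused whole. The fingers move at their own pace and stop on an object; the grip force is fixed at half the most. Time passes only in rows, so rows that repeat a pose let the fingers close. It gives the time, the measured TCP pose, the force, the opening and the grip force at its end, in the units of the state.
- observe(): the state, without advancing time (a new reading comes with each control period).
- get_image(name): name is "side" or "top" or "wrist"; returns a dict with "color" (480x640x3 uint8, red, green, blue), "fx", "fy", "cx", "cy" (pixels), "R" (3x3) and "t" (3): a world point X has camera coordinates R X + t; the wrist camera has in their place "hand_eye" (4x4, takes a point from camera to tool coordinates, whose origin is the TCP and whose axes are the flange's). Camera axes: x right, y down, z forward; pixel columns grow to the right and rows downward; lengths in mm; the calibration is good to about 2 mm. The wrist camera is an equidistant fisheye: a pixel r from the principal point sees the ray r / f radians off the axis. A picture is of the moment at which its call begins: read the wrist's pose just before it. There is no depth.
- hand_in(): hands the job in; it is judged then, once.
Trained networks look in a picture, given as the dict that the camera call returned (one of the last four; its "shot" number tells which), for a name from the list of things; names that differ only in an ending like _2 or _b are one class to them, and where a whole thing is asked for, a point or a joint stands for the part that bears it (a point fixed in the world has none). Each returns a list of dicts, best first, with "p" (0 to 1); they miss things now and then, are a little off and sometimes report something else, mostly with a low value. They report only what shows in the picture. A call takes as long as a camera call. They do not tell look-alikes from the thing itself.
- cut_out(picture, name): "mask" (480x640 bool, what is visible of it) and "extent" ([left, top, right, bottom] in pixels, round what is visible of it).
- spot_point(picture, name): "at" ([column, row] in pixels: a listed point, or the origin of a listed thing).
The state is a dict: "clock": time; "joints": joint angles; "joint_velocities": joint speeds; "effort": joint torques, N m; "tool_pos": TCP position; "ee_rot": TCP orientation; "force": force on the tool from outside, world axes, zero at the start; "ft_torque": the same for the moment, N m; "opening": finger opening in mm; "finger_force": force on a finger pad.
Only numpy, scipy, OpenCV 4.12 (cv2) and the standard library are available. Lean on these libraries where they do the work, as an engineer would, in place of code of your own. Each camera call takes 0.05 s, during which the arm holds its last target. There are 200 camera calls.

### The job

Pick up the wider of the two aluminium nozzle tubes standing on the bench, slip its lower end over the slanting steel spigot of the extraction inlet, and with the tube itself push the stiff black seal ring on the spigot fully down to its stop. Then let go and leave the tube seated there; do not knock over or shove the other things on the bench.

Things in the scene. Friction and masses are not known exactly. Their poses are not given: they have to be found in the camera images.
- nozzle: the wider nozzle: plain aluminium tube, open at both ends, 39 mm outside diameter, 31 mm inside diameter, 100 mm long, 0.1 to 0.2 kg, standing upright on the bench. Origin at the centre of its lower end, z along the tube towards its upper end
- thin_nozzle: the other, thinner nozzle, too narrow for the spigot: aluminium tube, 25 mm outside, 17 mm inside diameter, 100 mm long, upright. Origin at the centre of its lower end. Leave it alone. The two nozzles may stand in either place, left or right
- inlet: extraction inlet, fixed to the bench: grey housing 110 x 140 mm and 50 mm high with a grey pipe (56 mm diameter, up to 60 mm high) behind it. Origin on the bench plane, 20 mm in front of the middle of the housing; its front looks along its own -x, and the spigot leans to that side
- spigot: steel spigot of the inlet, a fixed round stub, 27 mm diameter, 60 mm long from its flange, the last 8 mm tapering to 19 mm. Origin at the centre of the flange's face (56 mm diameter), 85 mm above the bench; z runs out along the spigot to its tip at z = 60 mm. It leans 35 degrees from vertical towards the inlet's front
- seal (a joint): slide of the black seal ring (44 mm outside diameter, 8 mm thick) round the spigot: 0 at its upper position (ring's top face 22 mm from the flange along the spigot), 0.014 m at its lower stop (ring on the flange, top face 8 mm from it). Starts between 0 and 3 mm. It is stiff: about 5 to 8 N along the spigot moves it, and it stays where it is left
- seal_top (a point): centre of the seal ring's top face, on the spigot axis, where the tube's lower end bears; its z is the spigot's axis, outwards
- bench_block: polished steel block, 65 x 65 x 20 mm, lying in front of the inlet; origin at the centre of its underside
- needle_tin: blue tin with a black top, 110 x 70 x 32 mm; origin at the centre of its underside
- bur_cup: brass cup, 60 mm diameter, 50 mm high, with thin burs standing out to 75 mm; origin at the centre of its underside
- ring_mandrel: tapered steel ring mandrel on a round foot of 80 mm diameter, 190 mm tall; origin at the centre of its underside
- jar: glass jar with a steel lid, 64 mm diameter, 85 mm high; origin at the centre of its underside
- hammer: small hammer with a wooden handle, lying on the bench to the right
Mind the look-alikes: they are no part of the job. Leave any red or yellow look-alike of the nozzle alone.

How it is judged (in metres and radians):
On the way:
1. the wide tube is on the spigot while the seal ring is still up (z of nozzle in the frame of spigot between 0.01 and 0.05 m and x of nozzle in the frame of spigot between -0.006 and 0.006 m and y of nozzle in the frame of spigot between -0.006 and 0.006 m and angle between the z axis of nozzle and the z axis of spigot, either way round below 0.2 rad and value of joint seal below 0.006 m), for 0.05 s.
At the end, for the whole second after the job is handed in: the wide tube sits on the spigot, lower end first, its lower end within 5 mm of the fully home position (8 mm from the flange), centred within 5 mm and in line within 7 degrees, the seal ring within 3 mm of its lower stop, and the tube released and at rest (value of joint seal above 0.011 m and z of nozzle in the frame of spigot between 0.004 and 0.013 m and x of nozzle in the frame of spigot between -0.005 and 0.005 m and y of nozzle in the frame of spigot between -0.005 and 0.005 m and angle between the z axis of nozzle and the z axis of spigot, either way round below 0.12 rad and linear speed of nozzle below 0.02 m/s); the robot touches nothing.
It fails at once if another thing on the bench is shoved more than 50 mm or knocked over (distance of any of thin_nozzle, bench_block, needle_tin, bur_cup, ring_mandrel, jar, hammer from where it was at the start of the episode above 0.05 m or angle between any of thin_nozzle, bur_cup, ring_mandrel, jar's own z axis and vertical above 0.6 rad).
It also fails if it takes over 40 s, if anything falls off the work surface, if the arm or the gripper's body presses on something with over 40 N, if the wrist force passes 120 N, or if a joint passes its speed limit or range.

## Working session

There is one attempt and no reset: what is moved stays moved. The work goes in short steps, Python scripts to look and compute and a shell command to move; the robot and the scene stay as the last step left them, time stands still between calls to the robot, and variables do not carry over. Pictures are saved under pics/ and viewed, at most 10 in all, crops included, and the job is handed in when it is done.

```bash
mkdir -p pics; ls
cat > h.py <<'E'
import numpy as np, cv2
from scipy.spatial.transform import Rotation as Ro
from rig import *
def ray(im,px):
    x=(px[0]-im["cx"])/im["fx"]; y=(px[1]-im["cy"])/im["fy"]
    R=np.array(im["R"]);t=np.array(im["t"])
    d=R.T@np.array([x,y,1.]); return -R.T@t, d/np.linalg.norm(d)
def tri(rs):
    A=sum(np.eye(3)-np.outer(d,d) for o,d in rs); b=sum((np.eye(3)-np.outer(d,d))@o for o,d in rs)
    X=np.linalg.solve(A,b); return X,[np.linalg.norm((np.eye(3)-np.outer(d,d))@(X-o)) for o,d in rs]
def proj(im,X):
    c=np.array(im["R"])@np.array(X)+np.array(im["t"]); return [im["fx"]*c[0]/c[2]+im["cx"],im["fy"]*c[1]/c[2]+im["cy"]]
E
python3 - <<'E'
from h import *
s=get_image("side");t=get_image("top")
cv2.imwrite("pics/s.png",s["color"][:,:,::-1]);cv2.imwrite("pics/t.png",t["color"][:,:,::-1])
for n in ["nozzle","thin_nozzle","inlet","spigot","seal_top","bench_block","ring_mandrel","jar","bur_cup","needle_tin"]:
    r=[]
    for im in (s,t):
        q=spot_point(im,n)[:3]; print(n,[(np.round(k["at"],1).tolist(),round(k["p"],2)) for k in q]); 
        if q:r.append(ray(im,q[0]["at"]))
    if len(r)==2: X,e=tri(r);print("   ",X.round(1),np.round(e,1))
print({k:v for k,v in observe().items()})
E
```

```text
pics
nozzle [([240.5, 229.2], 0.98), ([273.1, 225.4], 0.71)]
nozzle [([197.8, 271.5], 0.84), ([227.1, 277.2], 0.6), ([227.1, 241.8], 0.51)]
    [440.6 298.7 -55.4] [1.5 1.5]
thin_nozzle [([334.6, 373.7], 0.79), ([437.4, 381.0], 0.34)]
thin_nozzle [([412.6, 272.4], 0.63)]
    [ 436.1 -275.4   -3.7] [5. 5.]
inlet [([368.6, 264.6], 0.57), ([421.9, 318.6], 0.23)]
inlet [([328.0, 196.4], 0.83)]
    [637.8 -53.5  15.4] [0.6 0.6]
spigot [([362.8, 242.0], 0.89)]
spigot [([323.9, 197.1], 0.61)]
    [623.5 -43.3  81.4] [0.1 0.1]
seal_top [([354.9, 235.1], 0.48)]
seal_top [([317.5, 204.5], 0.4)]
    [605.5 -29.2  96.9] [4.1 4.1]
bench_block [([249.6, 276.0], 0.83)]
bench_block [([158.4, 214.7], 0.65), ([282.7, 292.4], 0.59)]
    [ 589.5  539.  -470.4] [74.7 74.7]
ring_mandrel [([438.4, 381.5], 0.89), ([336.1, 367.9], 0.35), ([310.0, 204.5], 0.35)]
ring_mandrel [([453.5, 213.5], 0.73)]
    [ 593.9 -383.8    7.4] [2.7 2.7]
jar [([277.5, 180.4], 0.72)]
jar [([156.1, 216.4], 0.62)]
    [589.6 400.2   3. ] [6.4 6.4]
bur_cup [([422.2, 315.3], 0.64)]
bur_cup [([394.2, 187.9], 0.86)]
    [ 665.3 -230. 
[... 179 characters left out ...]
k': 1.1, 'joints': array([ 1.48171608e+00,  4.02113353e-02,  8.48022147e-02, -1.04434408e-05,
       -1.61548286e+00, -3.33656823e-01]), 'joint_velocities': array([ 1.19019691e-03, -1.16172669e-03,  5.79890070e-05, -4.29546935e-04,
        5.53485242e-04,  2.28662958e-04]), 'effort': array([-6.13870125e-04, -3.67929304e+01,  3.47439873e+01,  6.93293497e+00,
       -1.10151632e-03,  6.15534930e-06]), 'tool_pos': array([246.15007024, 547.16852135, 253.25394921]), 'ee_rot': array([ 3.07158169e+00, -6.59079499e-01,  2.06245190e-06]), 'force': array([0.03121896, 0.47635696, 0.65666948]), 'ft_torque': array([-0.0083749 , -0.00618874, -0.00122261]), 'finger_force': 0.0, 'opening': 85.2024655640651}
```

View pics/s.png

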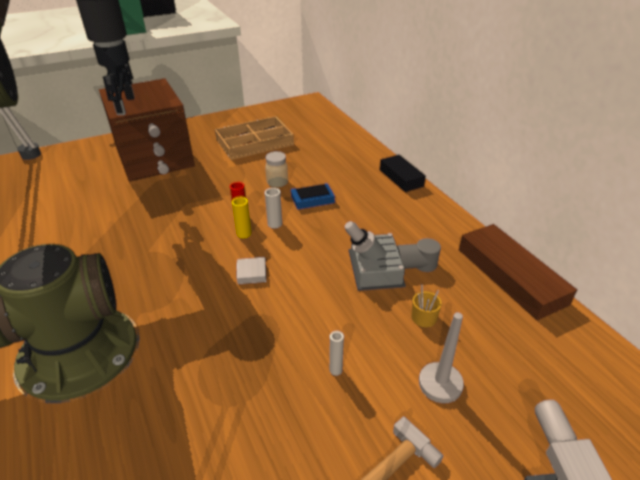

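View pics/t.png

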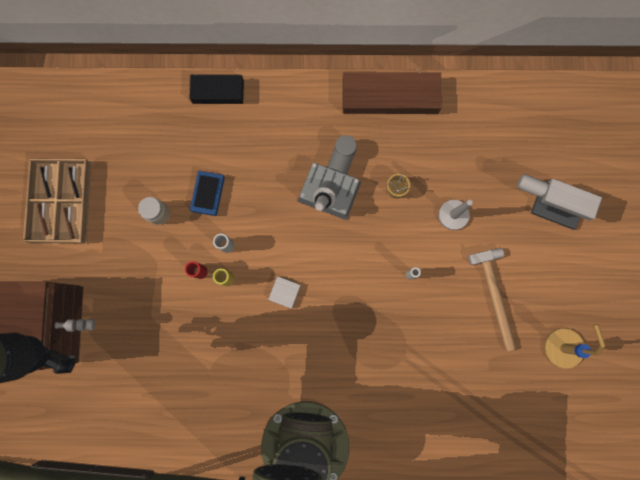

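The wide metal nozzle is at side (273,210) / top (221,242), with the yellow look-alike at (242,218)/(221,277) and the red one behind it. The thin tube stands alone at (337,353)/(414,272), and the spigot leans toward the robot at side (355,238) / top (323,200).

Run:
```python
from h import *
s=get_image("side");t=get_image("top")
q=tri([ray(s,(273.1,225.4)),ray(t,(227.1,241.8))]);print("noz",q)
for im,n in((s,"side"),(t,"top")):
    for c in ["nozzle","spigot","seal"]:
        for k in cut_out(im,c)[:4]:
            m=k["mask"]; ys,xs=np.nonzero(m); print(n,c,round(k["p"],2),k["extent"],im["color"][m].mean(0).round(), np.round([xs.mean(),ys.mean()],1), cv2.minAreaRect(np.c_[xs,ys].astype(np.float32)))
    for c in ["inlet"]:
        k=cut_out(im,c)
        if k: m=k[0]["mask"]; print(c,k[0]["p"],k[0]["extent"])
a=cv2.resize(s["color"][180:300,310:450],None,fx=5,fy=5,interpolation=cv2.INTER_CUBIC)[:,:,::-1]
b=cv2.resize(t["color"][120:230,280:380],None,fx=5,fy=5,interpolation=cv2.INTER_CUBIC)[:,:,::-1]
cv2.imwrite("pics/s2.png",a);cv2.imwrite("pics/t2.png",b)
# ground px of top view for yellow/red tops at z=100
def atz(im,p,z): o,d=ray(im,p);return o+d*(z-o[2])/d[2]
print(atz(t,(221,277),100),atz(t,(195,270),100),atz(t,(221,241),100), atz(t,(153,210),85))
```

```text
noz (array([512.30716046, 215.11988056,  -8.69941852]), [np.float64(6.355114927175014), np.float64(6.355114927175116)])
side nozzle 0.77 [263.4, 191.0, 282.7, 228.5] [143. 126. 109.] [273.7 207.3] ((273.6681823730469, 207.52215576171875), (39.57881164550781, 16.297157287597656), 86.18592071533203)
side nozzle 0.61 [230.4, 182.0, 243.7, 199.7] [151.  34.   7.] [237.  189.8] ((237.0, 190.0), (18.0, 16.0), 90.0)
side nozzle 0.57 [228.7, 196.2, 250.1, 241.2] [161. 123.   1.] [241.4 217.6] ((241.01219177246094, 217.6097412109375), (41.411827087402344, 16.896024703979492), 83.6598129272461)
side spigot 0.72 [345.0, 222.5, 375.5, 252.4] [119. 105.  95.] [359.3 237.3] ((356.5189208984375, 238.0660400390625), (32.82946014404297, 23.893630981445312), 29.05460548400879)
side seal 0.7 [349.0, 233.3, 367.1, 246.3] [57. 50. 45.] [360.8 238.9] ((360.36065673828125, 238.53274536132812), (9.730803489685059, 18.565349578857422), 50.19443130493164)
inlet 0.8 [344.9, 217.7, 441.2, 291.3]
top nozzle 0.81 [181.3, 262.7, 207.0, 278.1] [108.  44.  36.] [195.2 269.5] ((195.40000915527344, 269.70001220703125), (23.702320098876953, 16.994115829467773), 26.56505012512207)
top nozzle 0.54 [212.6, 229.7, 237.2, 252.6] [118. 110. 101.] [223.1 242.6] ((223.03843688964844, 242.69227600097656), (22.46535873413086, 15.531606674194336), 33.690067291259766)
top nozzle 0.5 [215.5, 266.0, 236.7, 288.5] [123. 108.  50.] [222.9 276.6] ((222.8965606689453, 276.74139404296875), (21.140338897705078, 15.362854957580566), 23.198589324951172)
top spigot 0.95 [312.3, 185.6, 333.4, 209.2] [112. 106. 102.] [323.5 197.8] ((323.5, 198.0), (22.0, 21.0), 90.0)
inlet 0.94 [298.4, 134.3, 363.2, 218.2]
[418.61308778 207.79131077 100.        ] [435.30328084 272.41712129 100.        ] [507.67193647 210.54582166 100.        ] [586.80485312 387.29649762  85.        ]
```

View pics/t2.png

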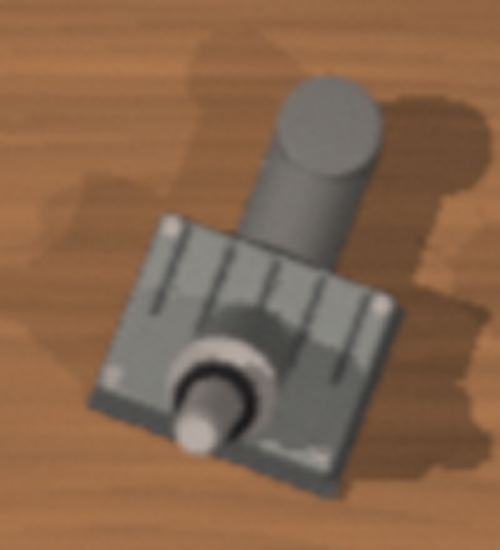

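View pics/s2.png

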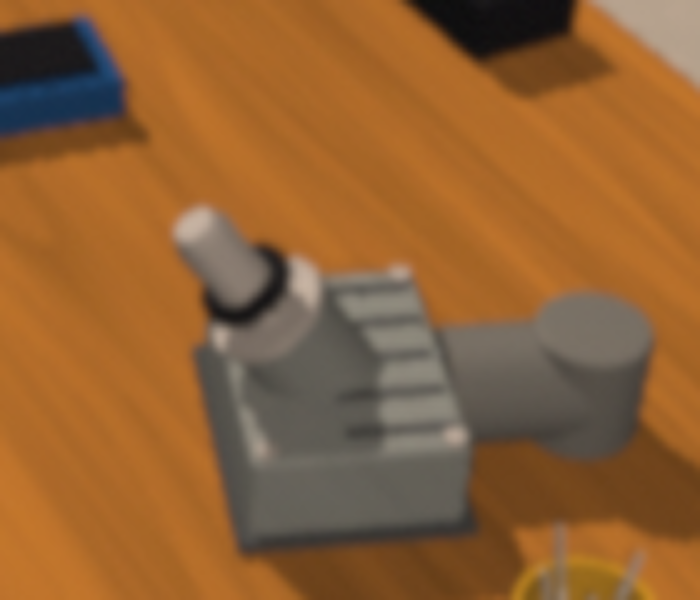

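The top crop shows the housing screws at crop (172,226), (382,303), (320,458) and (112,376). The spigot tip centre is at crop (195,432) in the top view and (200,224) in the side view; the ring is still up off the flange.

Run:
```python
from h import *
s=get_image("side");t=get_image("top")
def atz(im,p,z): o,d=ray(im,p);return o+d*(z-o[2])/d[2]
T=lambda x,y:(280+x/5-.4,120+y/5-.4); S=lambda x,y:(310+x/5-.4,180+y/5-.4)
c=[atz(t,T(*p),50) for p in((172,226),(382,303),(320,458),(112,376))]
for a,b in((0,1),(3,2),(3,0),(2,1)):
    d=c[b]-c[a];print(np.degrees(np.arctan2(d[1],d[0])),np.linalg.norm(d))
tip,e=tri([ray(s,S(200,224)),ray(t,T(196,432))]);print("tip",tip,e)
for yw in(-20.,):
    y=np.radians(yw);a=np.array([-np.sin(.6109)*np.cos(y),-np.sin(.6109)*np.sin(y),np.cos(.6109)])
    print("axis",a,"flange from tip",tip-60*a, "z err -> want 85")
# nozzle: fit upright tube to both masks
from scipy.optimize import least_squares
tops=[];th=np.linspace(0,2*np.pi,60)
def ext(im,x,y):
    P=np.array([proj(im,(x+19.5*np.cos(k),y+19.5*np.sin(k),z)) for z in(0,100) for k in th]);return np.r_[P.min(0),P.max(0)]
f=lambda p:np.r_[ext(s,*p)-[263.4,191,282.7,228.5],ext(t,*p)-[212.6,229.7,237.2,252.6]]
r=least_squares(f,[508,212]);print(r.x,f(r.x).round(1))
print(proj(s,tip),[proj(i,[623.5,-43.3,81.4]) for i in(s,t)])
o=observe();print(o["tool_pos"],Ro.from_rotvec(o["ee_rot"]).as_matrix().round(3))
```

```text
-110.17191378650737 116.37669383742448
-111.39553445665054 115.58777528295703
-20.769270185802533 85.13130117894242
-21.285589513371736 87.61155321514688
tip [592.37407179 -31.81255425 133.78698168] [np.float64(1.0360160161597234), np.float64(1.0360160161597445)]
axis [-0.5390123   0.19618443  0.81913211] flange from tip [624.71480992 -43.58362029  84.63905537] z err -> want 85
[509.49076632 207.64699587] [ 1.7 -2.9  0.1  0.3  1.7  2.8 -1.2 -0.5]
[np.float64(349.12899785254984), np.float64(224.47225372907013)] [[np.float64(362.8608904157462), np.float64(241.98441393315608)], [np.float64(323.886494216759), np.float64(197.15446770152772)]]
[246.1488204  547.17102702 253.28664502] [[ 0.912 -0.41  -0.   ]
 [-0.41  -0.912 -0.   ]
 [ 0.     0.    -1.   ]]
```

```bash
python3 -m inch '[{"dp":[379,202,50],"turn":[0,0,-0.06],"grip":65},{"dp":[379,202,50],"turn":[0,0,-0.06],"grip":65},{"dp":[379,202,50],"turn":[0,0,-0.06],"grip":65},{"dp":[379,202,50],"turn":[0,0,-0.06],"grip":65},{"dp":[379,202,50],"turn":[0,0,-0.06],"grip":65},{"dp":[379,202,50],"turn":[0,0,-0.06],"grip":65},{"dp":[379,202,50],"turn":[0,0,-0.06],"grip":65},{"dp":[379,202,50],"turn":[0,0,-0.06],"grip":65},{"dp":[379,202,50],"turn":[0,0,-0.06],"grip":65},{"dp":[379,202,50],"turn":[0,0,-0.06],"grip":65}]'
cat >> h.py <<'E'
def wrist():
    o=observe(); im=get_image("wrist"); return o,im
def wray(o,im,px):
    u=np.array([(px[0]-im["cx"])/im["fx"],(px[1]-im["cy"])/im["fy"]]);th=np.linalg.norm(u)
    d=np.r_[u/th*np.sin(th),np.cos(th)];H=np.array(im["hand_eye"]);R=Ro.from_rotvec(o["ee_rot"]).as_matrix()
    return R@H[:3,3]+o["tool_pos"],R@H[:3,:3]@d
def wproj(o,im,X):
    H=np.array(im["hand_eye"]);R=Ro.from_rotvec(o["ee_rot"]).as_matrix()
    p=H[:3,:3].T@(R.T@(np.array(X)-o["tool_pos"])-H[:3,3]);th=np.arctan2(np.hypot(p[0],p[1]),p[2]);k=th/np.hypot(p[0],p[1])
    return np.array([im["cx"]+im["fx"]*k*p[0],im["cy"]+im["fy"]*k*p[1]])
E
python3 - <<'E'
from h import *
o,im=wrist();print(o["tool_pos"],o["clock"],o["opening"])
v=im["color"][:,:,::-1].copy()
th=np.linspace(0,6.28,60)
for z,rr in((100,19.5),(100,15.5)):
    for k in th: cv2.circle(v,tuple(int(q) for q in wproj(o,im,(509.5+rr*np.cos(k),207.6+rr*np.sin(k),z))),1,(0,255,0),-1)
cv2.imwrite("pics/w1.png",v)
for k in cut_out(im,"nozzle"):print(k["p"],k["extent"],im["color"][k["mask"]].mean(0))
for k in spot_point(im,"nozzle"):print(k)
E
```

```text
clock: 2.95
tool_pos: [508.5, 208.4, 203.6]
ee_rot: [-3.09, 0.564, -0.0]
force: [-0.1, 0.5, -0.2]
opening: 64.9
finger_force: 0.0
[508.49984219 208.39888517 203.60195447] 2.95 64.91521452637534
0.83 [329.8, 276.3, 385.0, 375.3] [143.30488098 122.50709305   2.76244289]
0.81 [238.0, 287.5, 293.8, 383.8] [123.17555012  20.22689487  15.98117359]
0.63 [285.1, 194.3, 343.6, 279.8] [137.61667982 132.32833465 124.54643515]
{'at': [313.8, 215.5], 'p': 0.94}
{'at': [274.1, 304.9], 'p': 0.79}
{'at': [346.2, 293.9], 'p': 0.64}
```

View pics/w1.png

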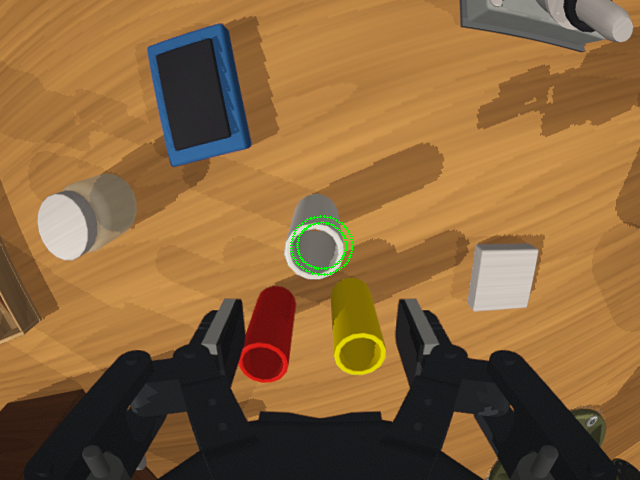

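The wide tube's white rim is centred at about (315.5,250), a few pixels off the overlay at (323,244). Next I'll refine it at z=100.

Run:
```python
from h import *
o,im=wrist();m=(im["color"].min(2)>175).astype(np.uint8);m[:, :270]=0;m[:,360:]=0;m[:210]=0;m[295:]=0
ys,xs=np.nonzero(m);h=cv2.convexHull(np.c_[xs,ys].astype(np.float32));e=cv2.fitEllipse(h);print(e)
p,d=wray(o,im,e[0]);print(p+d*(100-p[2])/d[2])
q=spot_point(im,"nozzle")[0];print(q);p,d=wray(o,im,q["at"]);print(p-d*p[2]/d[2])
```

```text
((313.5985107421875, 250.95289611816406), (55.122501373291016, 59.204036712646484), 89.22982025146484)
[508.48852942 213.62086497 100.        ]
{'at': [315.1, 214.2], 'p': 0.88}
[507.98069823 214.19387269   0.        ]
```

```bash
python3 -m inch '[{"dp":[-1.5,-4.2,60],"turn":[0,0,0],"grip":65},{"dp":[-1.5,-4.2,110],"turn":[0,0,0],"grip":65},{"dp":[-1.5,-4.2,132],"turn":[0,0,0],"grip":65},{"dp":[-1.5,-4.2,132],"turn":[0,0,0],"grip":65},{"dp":[-1.5,-4.2,132],"turn":[0,0,0],"grip":30},{"dp":[-1.5,-4.2,132],"turn":[0,0,0],"grip":30},{"dp":[-1.5,-4.2,132],"turn":[0,0,0],"grip":30},{"dp":[-1.5,-4.2,132],"turn":[0,0,0],"grip":30},{"dp":[-1.5,-4.2,132],"turn":[0,0,0],"grip":30},{"dp":[-1.5,-4.2,132],"turn":[0,0,0],"grip":30}]'
```

```text
clock: 4.45
tool_pos: [510.0, 212.5, 73.5]
ee_rot: [-3.088, 0.566, -0.004]
force: [-1.2, -0.1, 5.6]
opening: 37.4
finger_force: 60.5
```

```bash
python3 -m inch '[{"dp":[0,0,-55],"turn":[0,0,0],"grip":30},{"dp":[0,0,-110],"turn":[0,0,0],"grip":30},{"dp":[0,0,-162],"turn":[0,0,0],"grip":30},{"dp":[25,50,-162],"turn":[0,0.16,0],"grip":30},{"dp":[50,100,-162],"turn":[0,0.32,0],"grip":30},{"dp":[75,150,-162],"turn":[0,0.48,0],"grip":30},{"dp":[92.7,199,-162],"turn":[0,0.611,0],"grip":30},{"dp":[92.7,199,-162],"turn":[0,0.611,0],"grip":30},{"dp":[92.7,199,-162],"turn":[0,0.611,0],"grip":30},{"dp":[92.7,199,-162],"turn":[0,0.611,0],"grip":30},{"dp":[92.7,199,-162],"turn":[0,0.611,0],"grip":30}]'
cat > tgt.py <<'E'
import sys
from h import *
F=np.array([624.7,-43.6,85.]);yw=np.radians(-20.7);a=np.array([-np.sin(.6109)*np.cos(yw),-np.sin(.6109)*np.sin(yw),np.cos(.6109)])
def st():
    o=observe();R=Ro.from_rotvec(o["ee_rot"]).as_matrix();return o,R
if __name__=="__main__":
    o,R=st();s=float(sys.argv[1])
    print("tool z vs -a",np.degrees(np.arccos(-R[:,2]@a)),"to reach, tool axes",R.T@(F+a*(s+73.5)-o["tool_pos"]),"turn",np.cross([0,0,1],R.T@-a), o["opening"],o["clock"])
E
python3 tgt.py 80
python3 - <<'E'
from h import *
from tgt import *
o,w=wrist();s=get_image("side");t=get_image("top")
v=w["color"][:,:,::-1].copy();R=Ro.from_rotvec(o["ee_rot"]).as_matrix()
for k in(0,60):cv2.circle(v,tuple(int(q) for q in wproj(o,w,F+a*k)),3,(0,255,0),-1)
B=o["tool_pos"]+R[:,2]*73.5
c=[cv2.resize(x[:,:,::-1],(400,300),interpolation=cv2.INTER_AREA) for x in()]
def mk(im,x,y):
    q=im["color"][:,:,::-1].copy()
    for P,col in((F,(0,255,0)),(F+60*a,(0,255,0)),(B,(0,0,255)),(B-R[:,2]*100,(0,0,255))):
        p=proj(im,P);cv2.circle(q,(int(round(p[0])),int(round(p[1]))),1,col,-1)
    return cv2.resize(q[y:y+100,x:x+133],(400,300),interpolation=cv2.INTER_CUBIC)
cv2.imwrite("pics/m1.png",np.vstack([np.hstack([mk(s,290,170),mk(t,260,140)]),np.hstack([cv2.resize(v,(400,300)),cv2.resize(v[150:300,220:420],(400,300))])]))
E
```

```text
clock: 5.82
tool_pos: [525.6, -6.2, 233.9]
ee_rot: [2.85, -0.522, 0.898]
force: [-0.7, 0.0, -1.5]
opening: 37.6
finger_force: 60.7
tool z vs -a 0.0197175482278803 to reach, tool axes [ 1.39329357e+00 -2.78377236e-02  2.92560567e+01] turn [ 0.00031413  0.00014054 -0.        ] 37.60186437921332 5.825
```

View pics/m1.png

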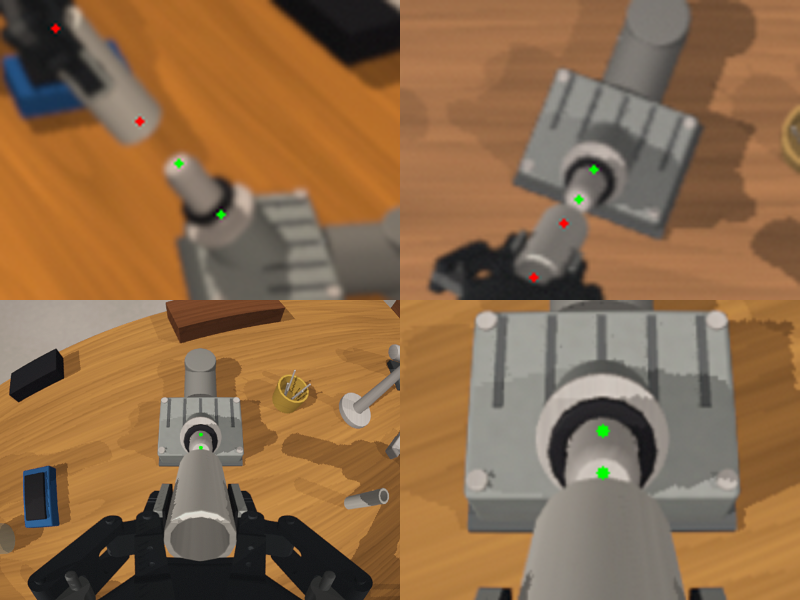

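The projected spigot axis lies on the real spigot in all three views, and the held tube is collinear with it to about 2 mm. I'll insert it until it is about 12 mm over the tip, staying above the ring.

```bash
python3 -m inch '[{"dp":[1.4,0,20],"turn":[0,0,0],"grip":30},{"dp":[1.4,0,32],"turn":[0,0,0],"grip":30},{"dp":[1.4,0,42],"turn":[0,0,0],"grip":30},{"dp":[1.4,0,50],"turn":[0,0,0],"grip":30},{"dp":[1.4,0,57],"turn":[0,0,0],"grip":30},{"dp":[1.4,0,61],"turn":[0,0,0],"grip":30},{"dp":[1.4,0,61],"turn":[0,0,0],"grip":30}]'
python3 tgt.py 40
python3 - <<'E'
from h import *
from tgt import *
o,w=wrist();s=get_image("side");t=get_image("top")
v=w["color"][:,:,::-1].copy()
mk=lambda im,x,y:cv2.resize(im["color"][y:y+100,x:x+133,::-1],(400,300),interpolation=cv2.INTER_CUBIC)
cv2.imwrite("pics/m2.png",np.vstack([np.hstack([mk(s,290,170),mk(t,260,140)]),np.hstack([cv2.resize(v,(400,300)),cv2.resize(v[150:300,220:420],(400,300))])]))
E
```

```text
clock: 6.85
tool_pos: [558.8, -20.0, 184.0]
ee_rot: [2.849, -0.523, 0.898]
force: [0.4, 0.7, -0.3]
opening: 37.7
finger_force: 60.7
tool z vs -a 0.07577961221786625 to reach, tool axes [ 0.52429808 -1.23744804  7.70958657] turn [ 1.32189125e-03  4.33954588e-05 -0.00000000e+00] 37.69926828894109 6.85
```

View pics/m2.png

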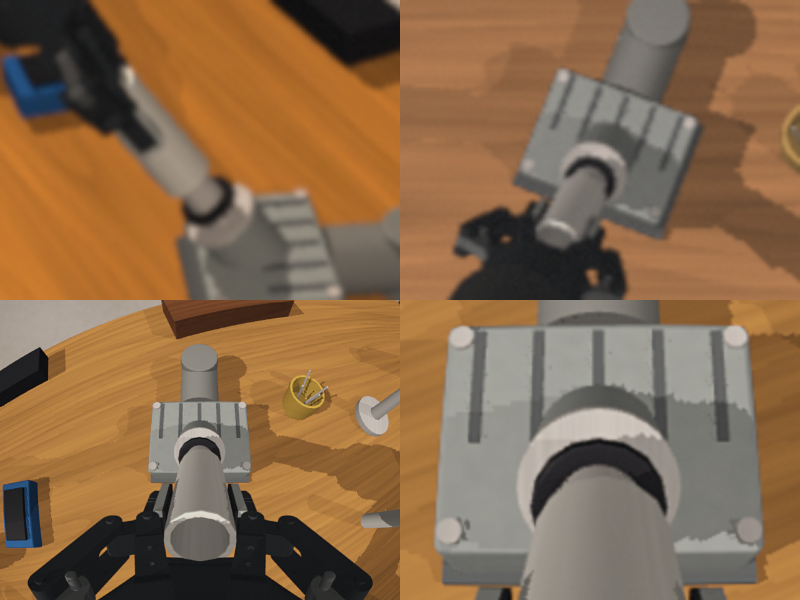

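The tube's lower end now covers the spigot tip in all views, the ring is still up and there is no contact force. I'll advance, pausing above the ring and then pushing it home.

```bash
python3 -m inch '[{"dp":[0.3,-0.8,8],"turn":[0,0,0],"grip":30},{"dp":[0.3,-0.8,16],"turn":[0,0,0],"grip":30},{"dp":[0.3,-0.8,18],"turn":[0,0,0],"grip":30},{"dp":[0.3,-0.8,18],"turn":[0,0,0],"grip":30}]'
python3 tgt.py 8
```

```text
clock: 7.5
tool_pos: [569.0, -23.1, 169.2]
ee_rot: [2.849, -0.523, 0.898]
force: [-0.3, -0.2, -0.4]
opening: 37.4
finger_force: 60.7
tool z vs -a 0.09758834404644709 to reach, tool axes [ 0.34403306 -0.56564062 21.51919774] turn [ 0.00167686  0.00029861 -0.        ] 37.40853580487088 7.5
```

```bash
python3 -m inch '[{"dp":[0,0,5],"turn":[0,0,0],"grip":30},{"dp":[0,0,9],"turn":[0,0,0],"grip":30},{"dp":[0,0,13],"turn":[0,0,0],"grip":30},{"dp":[0,0,17],"turn":[0,0,0],"grip":30},{"dp":[0,0,20],"turn":[0,0,0],"grip":30},{"dp":[0,0,20],"turn":[0,0,0],"grip":30}]'
python3 tgt.py 8
```

```text
clock: 8.25
tool_pos: [579.9, -26.9, 153.2]
ee_rot: [2.849, -0.522, 0.899]
force: [-1.3, 0.3, 1.5]
opening: 37.3
finger_force: 60.9
tool z vs -a 0.049232676855296566 to reach, tool axes [ 0.02586317 -0.25481491  1.76982041] turn [ 0.00079162 -0.0003342   0.        ] 37.32477379341777 8.25
```

```bash
python3 -m inch '[{"dp":[0,0,3],"turn":[0,0,0],"grip":30},{"dp":[0,0,4],"turn":[0,0,0],"grip":30},{"dp":[0,0,4],"turn":[0,0,0],"grip":30}]'; python3 -m inch '[{"dp":[0,0,3],"turn":[0,0,0],"grip":30},{"dp":[0,0,3],"turn":[0,0,0],"grip":30}]'
python3 tgt.py 8
```

```text
clock: 8.62
tool_pos: [582.1, -27.8, 154.0]
ee_rot: [2.847, -0.524, 0.904]
force: [-32.4, 8.5, 22.1]
opening: 37.6
finger_force: 59.2
clock: 8.88
tool_pos: [584.1, -28.5, 153.8]
ee_rot: [2.845, -0.523, 0.907]
force: [-42.9, 9.4, 29.5]
opening: 37.5
finger_force: 54.1
tool z vs -a 0.37098713807753453 to reach, tool axes [-4.005184   -0.16938599 -0.34498508] turn [ 0.00109193 -0.00638217  0.        ] 37.5466996966439 8.875
```

The axial force rose to about 50 N at a hard stop, with the computed depth at the home position. I'll relax the push and look before letting go.

```bash
python3 -m inch '[{"dp":[0,0,-4],"turn":[0,0,0],"grip":30},{"dp":[0,0,-6.5],"turn":[0,0,0],"grip":30},{"dp":[0,0,-6.5],"turn":[0,0,0],"grip":30}]'
python3 tgt.py 8
python3 - <<'E'
from h import *
o,w=wrist();s=get_image("side");t=get_image("top")
v=w["color"][:,:,::-1].copy()
mk=lambda im,x,y:cv2.resize(im["color"][y:y+75,x:x+100,::-1],(400,300),interpolation=cv2.INTER_CUBIC)
cv2.imwrite("pics/m3.png",np.vstack([np.hstack([mk(s,310,190),mk(t,280,150)]),np.hstack([cv2.resize(v,(400,300)),cv2.resize(v[170:290,240:400],(400,300))])]))
E
```

```text
clock: 9.25
tool_pos: [580.5, -27.0, 153.6]
ee_rot: [2.849, -0.522, 0.901]
force: [0.9, 0.1, 3.4]
opening: 37.3
finger_force: 60.7
tool z vs -a 0.10231936496070915 to reach, tool axes [-0.71578302 -0.06441852  1.77626245] turn [ 0.00028243 -0.00176333  0.        ] 37.31649401627745 9.25
```

View pics/m3.png

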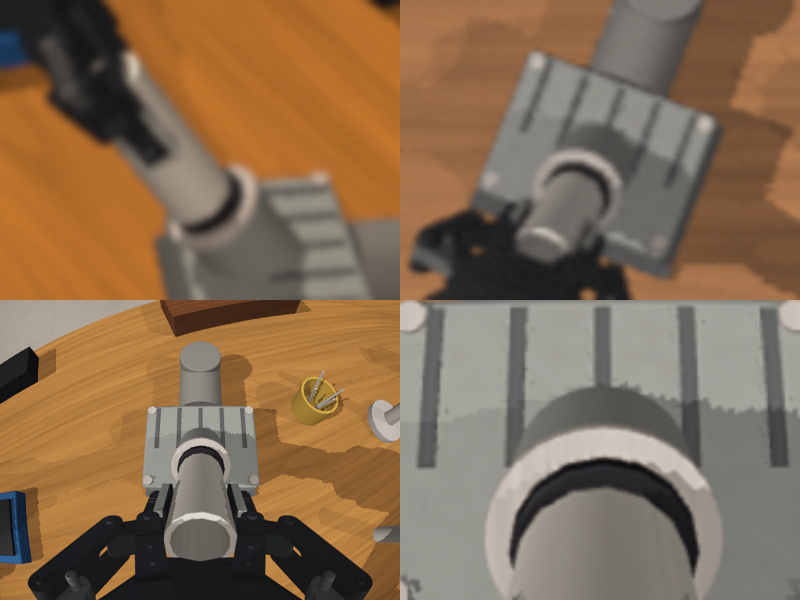

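The tube bears on the ring, and the ring sits against the bright flange with no gap (side crop near (225,210)). Releasing and backing out along the tube axis.

```bash
python3 -m inch '[{"dp":[0,0,0],"turn":[0,0,0],"grip":50},{"dp":[0,0,0],"turn":[0,0,0],"grip":65},{"dp":[0,0,0],"turn":[0,0,0],"grip":65},{"dp":[0,0,0],"turn":[0,0,0],"grip":65},{"dp":[0,0,-20],"turn":[0,0,0],"grip":65},{"dp":[0,0,-50],"turn":[0,0,0],"grip":65},{"dp":[0,0,-90],"turn":[0,0,0],"grip":65},{"dp":[0,0,-130],"turn":[0,0,0],"grip":65},{"dp":[0,0,-130],"turn":[0,0,0],"grip":65},{"dp":[0,0,-130],"turn":[0,0,0],"grip":65}]'
python3 - <<'E'
from h import *
o,w=wrist();s=get_image("side");t=get_image("top")
v=w["color"][:,:,::-1].copy()
mk=lambda im,x,y:cv2.resize(im["color"][y:y+75,x:x+100,::-1],(400,300),interpolation=cv2.INTER_CUBIC)
cv2.imwrite("pics/m4.png",np.vstack([np.hstack([mk(s,310,190),mk(t,280,150)]),np.hstack([cv2.resize(v,(400,300)),cv2.resize(v[150:300,220:420],(400,300))])]))
E
```

```text
clock: 10.65
tool_pos: [510.2, -0.4, 258.8]
ee_rot: [2.85, -0.522, 0.898]
force: [0.3, 0.9, -0.3]
opening: 64.7
finger_force: 0.0
```

View pics/m4.png

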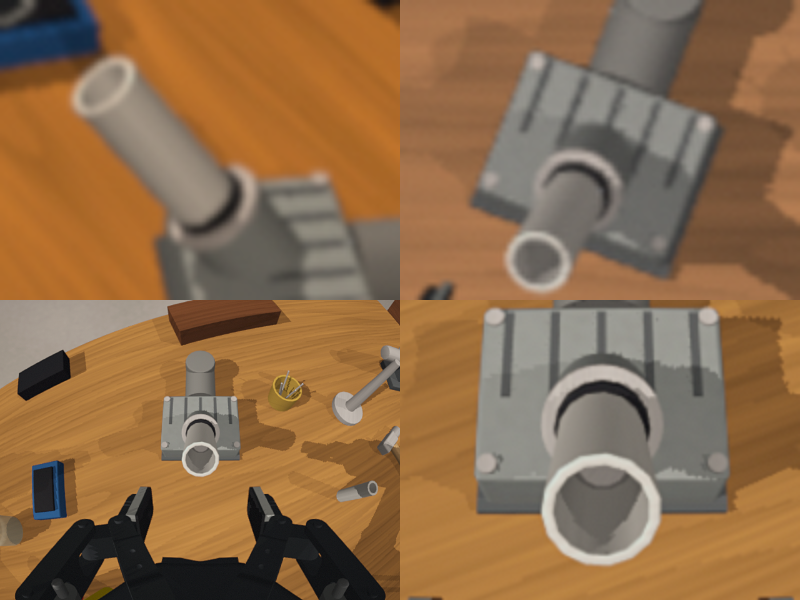

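Run:
```python
from h import *
from tgt import *
s=get_image("side");t=get_image("top")
X,e=tri([ray(s,(310+104/4-.4,190+87/4-.4)),ray(t,(280+139/4-.4,150+260/4-.4))])
print(X,e,"axial",(X-F)@a,"expect 108; off",X-F-a*((X-F)@a))
print(hand_in())
```

```text
[563.83699662 -21.54387794 171.57526034] [np.float64(0.1195783125089484), np.float64(0.11957831250886175)] axial 108.04614592938864 expect 108; off [-2.88811127  0.14923585 -1.92880664]
the job is handed in; nothing more can be done
None
```

The wide tube is on the spigot, released, and has pushed the seal ring down to its stop: its top measured 108.0 mm from the flange, as expected when fully home. I handed the job in, which returned no verdict.

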